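# Pack the bathroom caddy, shut its flap and hang it on the pegboard

## Task

Stand the closed swab tub upright in the open compartment of the green caddy, then, with the caddy still standing on the shelf, press its white flap fully shut. Then hang the closed caddy level by its handle across both prongs of the empty double hook on the pegboard, keeping it upright on the way, and let go. Leave the vase and the jar standing where they are and do not knock the hairbrush that hangs on the other peg.

Things in the scene. Friction and masses are not known exactly. Their poses are not given: they have to be found in the camera images.
- caddy: Loose green box, 0.55 kg. Origin: its underside, below the handle. x -60..60, y -60..110, z 0..60 mm. y 0..110 is an open compartment (inside x -56..56, y 4..106, floor z 4), y -60..0 is solid and balances it. Handle: fixed steel hoop in plane y = 0, 10 mm bar, uprights at x = -55 and 55, level top bar at z 125. On the hook there is room only with its +y side away from the board.
- caddy_grip (a point): Centre of the caddy's handle top bar, at (0, 0, 125) mm in the caddy's frame, axes as the caddy's. Here a black grip sleeve: 36 mm along x, 12 mm thick along y, 16 mm high. The bare bar on either side of the sleeve (x 18 to 50 mm) is where the prongs go.
- flap (a joint): Angle of the caddy's white flap (118 mm wide, 102 long, 4 thick): 0 = shut, level on the rim; 1.57 = upright; up to 2.6 = leaning outward to the caddy's +y. Hinge line along the caddy's x at y 110, z 60 mm. Stiff: stays where it is left (0.045 N m); pushed over from outside, then pressed down, with under 2 N.
- flap_edge (a point): Middle of the flap's free edge, 102 mm from the hinge line.
- tub: Loose closed swab tub, white with a blue cap, round, 44 mm in diameter (cap 46 mm), 50 mm tall, about 60 g. Origin: centre of its underside; z up. It fits under the shut flap when standing.
- hook: Empty steel double hook on the pegboard. Origin on the board's face, 190 to 230 mm above the shelf; y straight out from the board, x along it, z up. Back plate 100 x 6 x 30 mm. Two prongs of 8 mm bar at x = -34 and 34: centre line from z 6 at the board down to z 0 at y 66, level to y 90, turned up to the tip at y 106, z 18.
- hook_seat (a point): Where the centre of the caddy's handle bar comes to rest: midway between the prongs, 78 mm out from the board's face, 9 mm above the prongs' centre line. Axes as the hook's.
- pegboard: Fixed upright beech pegboard, 440 mm along its x, 12 thick, 330 high, on a foot behind it. Origin: bottom of the front face, in the middle; y points out of the front face. The double hook and the brush's peg are at about x = -75 and 70 mm, either way round. A steel shoehorn (30 mm wide, within 40 mm of the face) is fixed at x = 197.
- brush_head (a point): Centre of the head of the blue hairbrush hanging by its loop on the other peg: head 56 mm wide along the board, 85 mm high, with bristles within 50 mm of the board's face; the brush reaches from about 85 to 275 mm above the shelf.
- hairbrush (a joint): Sideways swing of the hanging hairbrush about its peg, rad; 0 = hanging straight.
- vase: Loose blue ceramic vase, 64 mm at its widest, 125 mm tall, bystander. Origin: centre of its underside.
- jar: Loose closed glass jar, 62 mm in diameter, 85 mm tall, bystander. Origin: centre of its underside.
Not all that is in view belongs to the job. Several things have the shape of the caddy; the one meant has the colours described above.

How it is judged:
By the outcome, as a careful person would: the job done as asked, in the order asked, and still so for the second after the job is handed in, with the robot touching nothing.
It also fails if it takes over 64 s, if anything falls off the work surface, if the arm or the gripper's body presses on something with over 40 N, if the wrist force passes 120 N, or if a joint passes its speed limit or range.

## Robot

A 7-joint arm with a two-finger parallel gripper is mounted at the origin on the work surface. World frame = base frame: x ahead of the robot, y to its left, z up, the work surface at z = 0. Lengths are in m, angles in rad, forces in N, time in s.
With the tool pointing down it reaches from about 0.4 to 0.85 m from the base axis. Payload 6.9 kg.
Tool frame: the origin (TCP) lies on the centre line of the jaws, within the pads' length; the fingertips stand arm.tcp_to_tips ahead of it and the grasp point (between the pads) is the TCP (arm.tcp_to_tips is the distance from the TCP to the fingertips, in m); y points along the fingers, z is the direction in which the jaws open and shut, and the axes are right-handed (so a half turn about y gives the same grasp; the last joint's range is limited). The gripper opens to 85 mm and grips with 20 to 120 N. Pads are 22 mm wide; open, the fingers measure 114 mm over their backs; the gripper's body (76 mm by 85 mm) begins 54 mm behind the grasp point. The pads swing forward as they close: fully open they stand 13 mm farther back than shut.
Start: joints at [1.22, 0.507, -0.238, 1.5, 0.126, 1.149, -0.155], TCP at [0.275, -0.561, 0.25] pointing down, gripper open.
Joint ranges: [-3.08, 3.08], [-0.24, 2.05], [-1.43, 1.35], [0, 2.5], [-1.52, 4.66], [0.17, 1.96], [-2.89, 2.89]. Speed limits (rad/s): [2.39, 2.39, 3.14, 3.14, 3.14, 3.14, 3.14].

## Interface

Orientations are given as a unit quaternion [x, y, z, w].
In Python, from workcell import arm, imaging gives the robot as it stands. The module is installed in compiled form; this text tells all that it offers.
- The arm moves only by the shell command python3 -m inch 'ROWS' [OPENING] [FORCE]. ROWS is a JSON object of lists of equal length, an entry for each row: "translation": the shift along the world's x, y, z in mm, a list of three; "turn": the turn, a rotation vector about the world's x, y, z in rad, a list of three. In form: {"translation": [[dx, dy, dz], ...], "turn": [[ax, ay, az], ...]}. A call has 1 to 20 rows; each row shifts and turns the commanded pose from where the row before left it; what a row does not reach is not made up. A row lasts 1/8 s, in which the tool goes at most 62.5 mm and 10.7 degrees, less where a joint would pass 70% of its speed; a pose out of reach is approached as far as the arm can. A call with a gripper value outside its range is refused whole. OPENING is the closure, from 0 (fully open) to 1 (shut), set as the call begins (- or left out, the last holds). The fingers move at their own pace and stop on an object; FORCE is the grip in N (left out, the last holds). Time passes only in rows, so rows that do not move let the fingers close. It gives the time, the measured TCP pose, the force and the opening at its end, in the units of the state.
- arm.state(): the state, without advancing time (a new reading comes with each control period).
- imaging.grab_frame(name): name is "scene" or "top" or "wrist"; returns a dict with "image" (384x512x3 uint8, red, green, blue), "K" (3x3 intrinsics, pixels), "camera_from_world" (4x4, takes a point from world to camera coordinates). Camera axes: x right, y up, looking along -z (the intrinsics and any distortion apply to the point x, -y, -z); pixel columns grow to the right and rows downward; lengths in m; the calibration is good to about 2 mm. A picture is of the moment at which its call begins. There is no depth.
- arm.close_job(): hands the job in, once; it reports no verdict.
The state is a dict: "time": time; "qpos": joint angles; "qd": joint speeds; "effort": joint torques, N m; "position": TCP position; "eef_rot": TCP orientation; "wrist_force": force on the tool from outside, world axes, zero at the start; "ft_torque": the same for the moment, N m; "width": finger opening in m.
Only numpy, scipy, OpenCV 4.12 (cv2) and the standard library are available. Lean on these libraries where they do the work, as an engineer would, in place of code of your own. Each camera call takes 0.05 s, during which the arm holds its last target. There are 200 camera calls.

## Working session

There is one attempt and no reset: what is moved stays moved. The work goes in short steps, Python scripts to look and compute and a shell command to move; the robot and the scene stay as the last step left them, time stands still between calls to the robot, and variables do not carry over. Pictures are saved under pics/ and viewed, about 8 in all and at most 12, crops included, and the job is handed in when it is done.

```bash
mkdir -p pics; cat > h.py <<'E'
import numpy as np, cv2
from workcell import arm, imaging
def grab(name, tag):
    f=imaging.grab_frame(name); np.savez(f'pics/{tag}.npz',**f)
    cv2.imwrite(f'pics/{tag}.png',f['image'][:,:,::-1]); return f
def load(tag): return dict(np.load(f'pics/{tag}.npz'))
def ray(f,u,v):
    T=f['camera_from_world']; K=f['K']
    x=(u-K[0,2])/K[0,0]; y=(v-K[1,2])/K[1,1]
    d=T[:3,:3].T@np.array([x,-y,-1.]); o=-T[:3,:3].T@T[:3,3]; return o,d
def onz(f,u,v,z):
    o,d=ray(f,u,v); return o+d*(z-o[2])/d[2]
def proj(f,p):
    c=f['camera_from_world'][:3]@np.append(p,1); q=f['K']@np.array([c[0],-c[1],-c[2]]); return q[:2]/q[2]
def tri(*obs):
    A=np.zeros((3,3));b=np.zeros(3)
    for f,u,v in obs:
        o,d=ray(f,u,v); d/=np.linalg.norm(d); P=np.eye(3)-np.outer(d,d); A+=P;b+=P@o
    p=np.linalg.solve(A,b)
    return p,[np.round(proj(f,p)-[u,v],1) for f,u,v in obs]
E
python3 - <<'E'
from h import *
s=grab('scene','s0');t=grab('top','t0')
for f in (s,t): print(ray(f,256,192)); print(f['K'][0,0])
im=np.hstack([s['image'],t['image']])[:,:,::-1]
cv2.imwrite('pics/a.png',cv2.resize(s['image'][:,:,::-1],(800,600),interpolation=cv2.INTER_CUBIC))
cv2.imwrite('pics/b.png',cv2.resize(t['image'][:,:,::-1],(800,600),interpolation=cv2.INTER_CUBIC))
st=arm.state();print({k:np.round(v,3) for k,v in st.items()},arm.tcp_to_tips)
E
```

```text
(array([1.3944417 , 0.63496212, 1.00501598]), array([-0.63380955, -0.46371156, -0.61946513]))
428.7977450661118
(array([ 0.34613214, -0.02192354,  1.37496691]), array([ 0.20117085,  0.00471632, -0.97956218]))
451.0566847411755
{'time': np.float64(0.1), 'qpos': array([ 1.22 ,  0.508, -0.238,  1.501,  0.126,  1.149, -0.155]), 'qd': array([ 0.001, -0.002, -0.003, -0.002, -0.   , -0.001, -0.   ]), 'effort': array([-4.0000e-03, -6.2184e+01, -2.1940e+00, -2.5021e+01,  1.3000e-02,
        8.0000e-03, -0.0000e+00]), 'position': array([ 0.275, -0.561,  0.25 ]), 'eef_rot': array([-0.16 ,  0.689, -0.688,  0.16 ]), 'wrist_force': array([-0.426, -0.438,  0.013]), 'ft_torque': array([-0.025, -0.019,  0.029]), 'width': np.float64(0.085)} 0.019
```

View pics/a.png

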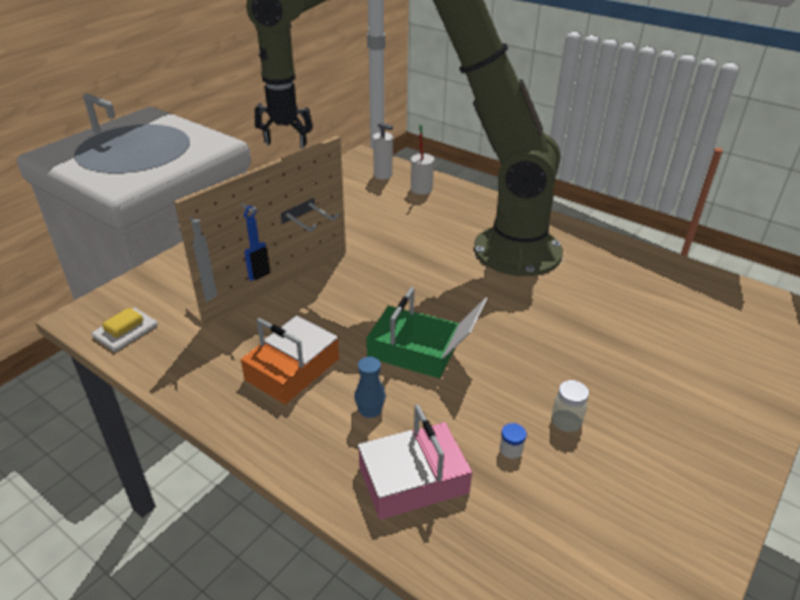

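View pics/b.png

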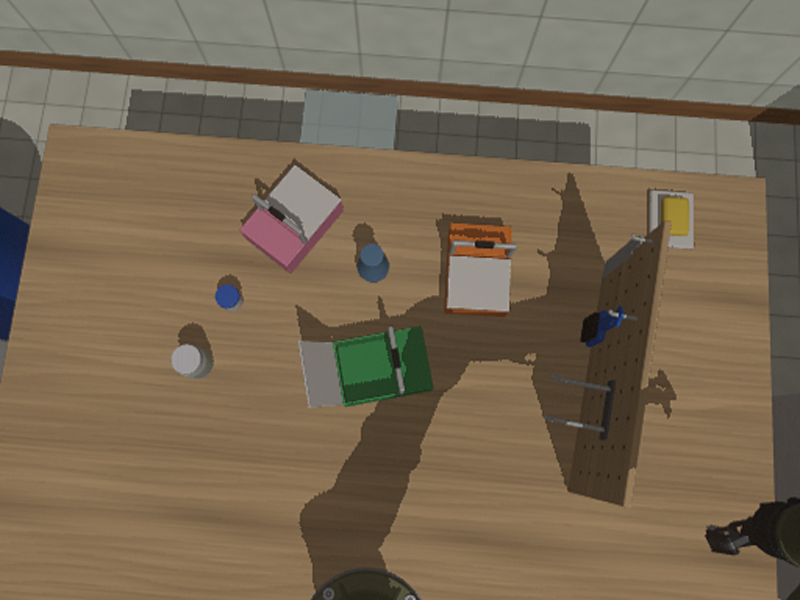

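Candidates in the top view (800 px): green caddy (383,367), pink (290,215) and orange (480,268). The target is the green one. Its flap is open to the left (320,373). The blue-capped tub is at (229,296), and the jar at (190,360) could be mistaken for it. Next I'll take enlarged crops to measure from.

```bash
python3 - <<'E'
from h import *
def crop(f,u0,v0,w,h,k):
    c=f['image'][v0:v0+h,u0:u0+w,::-1]; c=cv2.resize(c,None,fx=k,fy=k,interpolation=cv2.INTER_CUBIC)
    st=20
    for u in range((u0//st+1)*st,u0+w,st):
        cv2.line(c,((u-u0)*k,0),((u-u0)*k,6),(0,0,255),1); cv2.putText(c,str(u),((u-u0)*k-10,16),0,.35,(0,0,255),1)
    for v in range((v0//st+1)*st,v0+h,st):
        cv2.line(c,(0,(v-v0)*k),(6,(v-v0)*k),(0,0,255),1); cv2.putText(c,str(v),(8,(v-v0)*k+4),0,.35,(0,0,255),1)
    return c
t=load('t0');s=load('s0')
cv2.imwrite('pics/c1.png',crop(t,105,150,190,115,4))
cv2.imwrite('pics/c2.png',np.vstack([crop(t,335,135,100,190,3)]))
a=crop(s,225,175,160,125,4); 
cv2.imwrite('pics/c3.png',a)
b=crop(s,110,85,125,120,5)
cv2.imwrite('pics/c4.png',b)
c=crop(t,335,130,98,195,3)
cv2.imwrite('pics/c5.png',c)
E
```

```text
(no output)
```

View pics/c1.png

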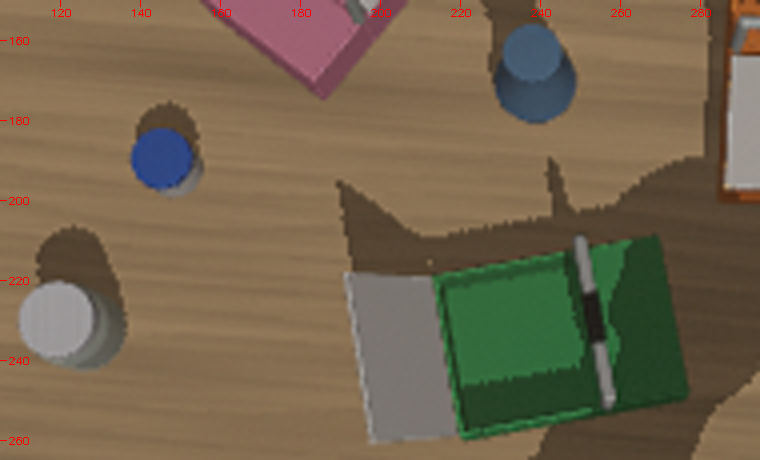

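View pics/c3.png

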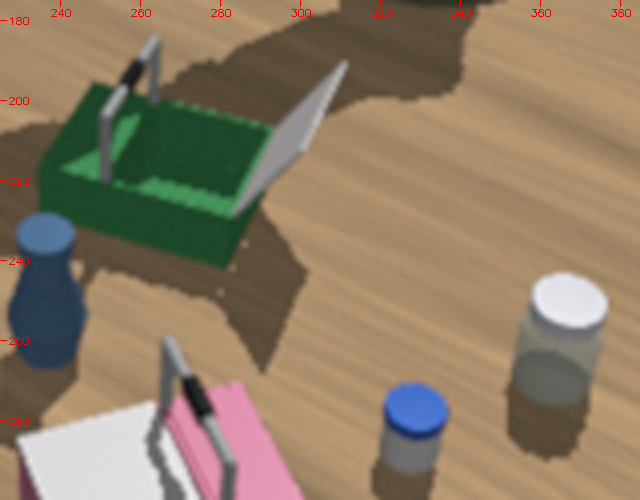

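View pics/c4.png

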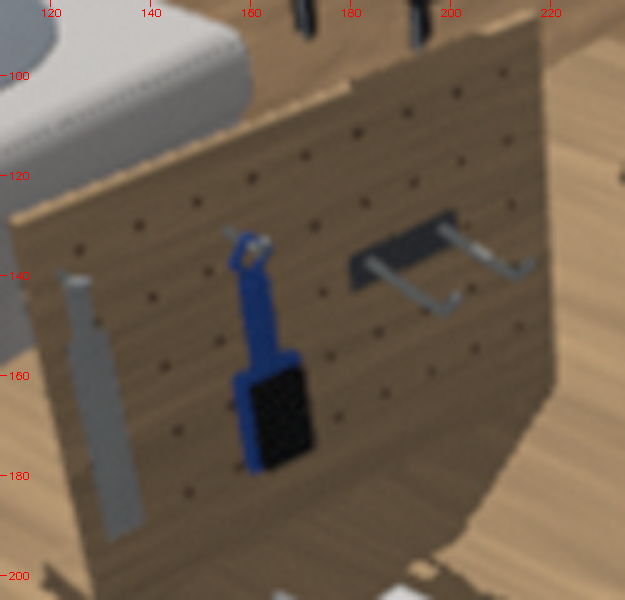

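View pics/c5.png

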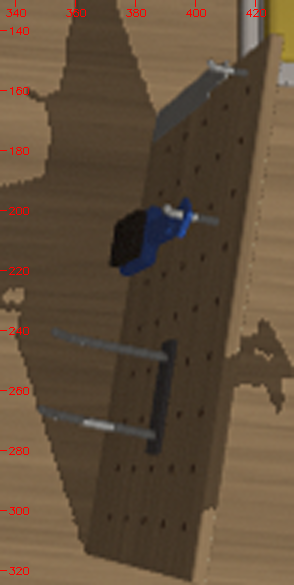

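```bash
cat > fit.py <<'E'
from h import *
from scipy.optimize import least_squares
def pose(p,X):
    c,s=np.cos(p[3]),np.sin(p[3]); return np.array([[c,-s,0],[s,c,0],[0,0,1]])@np.array(X)+p[:3]
def fit(obs,p0,fixz=None):
    def r(p):
        q=p.copy()
        if fixz is not None: q[2]=fixz
        return np.concatenate([proj(f,pose(q,X))-uv for f,uv,X in obs])
    s=least_squares(r,p0,loss='soft_l1'); print(np.round(s.x,4)); print(np.round(s.fun.reshape(-1,2),1).tolist()); return s.x
E
python3 - <<'E'
from fit import *
t=load('t0');s=load('s0')
print('caddy');c=fit([(t,(253.5,229.2),(0,0,.133)),(t,(250.2,210),(.058,0,.13)),(t,(257,250.5),(-.058,0,.13)),
(t,(269.5,208.7),(.06,-.06,.06)),(t,(277,249.2),(-.06,-.06,.06)),(t,(220.5,260),(-.06,.11,.06)),(t,(213.7,219.2),(.06,.11,.06)),
(s,(258,193),(0,0,.125)),(s,(252,203),(.055,0,.127)),(s,(263.7,185.5),(-.055,0,.127))],np.array([.6,0,0,.0]),0)
print('edge',tri((t,191.2,218),(s,300.7,212.5)),tri((t,197.7,260.5),(s,311.5,190.5)))
print('tub',tri((t,145.7,189.7),(s,329,277)),onz(t,145.7,189.7,.05))
print('tips',tri((t,353,240.3),(s,201.6,143.8)),tri((t,347.7,266),(s,216.6,137.6)))
print('hook');h=fit([(t,(353,240.3),(.034,.107,.018)),(t,(347.7,266),(-.034,.107,.018)),(t,(390,249),(.034,.006,.006)),(t,(386.7,275),(-.034,.006,.006)),
(s,(201.6,143.8),(.034,.107,.02)),(s,(216.6,137.6),(-.034,.107,.02)),(s,(184,137),(.034,.006,.006)),(s,(198.6,131),(-.034,.006,.006)),
(s,(180.2,136.8),(.05,.006,.015)),(s,(180.2,143.3),(.05,.006,-.015)),(s,(201,126.8),(-.05,.006,.015)),(s,(201,132),(-.05,.006,-.015))],np.array([.5,-.4,.2,0.]))
print('seat',pose(h,(0,.078,.009)))
print('vase',onz(t,238,163,.125),'jar',onz(t,119,229.5,.085), 'brush head', tri((t,376,211),(s,163,165)))
print('pink near corner',onz(t,185.5,174.5,.06),'orange',onz(t,285,200,.06),onz(t,325,200,.06))
E
```

```text
caddy
[ 0.4949 -0.0169  0.0549  0.2607]
[[-0.1, 0.4], [-0.6, -0.6], [0.2, -0.1], [0.0, 0.3], [0.4, -0.1], [-0.9, -0.1], [-1.0, 0.1], [-0.5, -0.1], [-0.8, -0.7], [-0.2, -2.3]]
edge (array([0.51139504, 0.15756188, 0.14323649]), [array([-0.5,  0.2]), array([-0.5, -0. ])]) (array([0.39760607, 0.12767127, 0.14374749]), [array([-0.5,  0.2]), array([-0.4, -0. ])])
tub (array([0.599931  , 0.31832206, 0.04171742]), [array([-0.5,  0.2]), array([-0.6, -0. ])]) [0.59916888 0.31465574 0.05      ]
tips (array([ 0.47778851, -0.27537046,  0.20864633]), [array([-0.3,  0.2]), array([-0.3, -0.1])]) (array([ 0.41108623, -0.26436077,  0.20593697]), [array([-0.4,  0.2]), array([-0.3, -0.1])])
hook
[ 0.4303 -0.3775  0.1871 -0.134 ]
[[-0.3, 0.1], [0.5, 0.4], [-0.2, 0.0], [-0.9, -0.1], [-0.5, 0.3], [-0.8, -0.6], [-0.4, -0.1], [-0.6, -0.7], [-0.4, -0.4], [0.5, 0.2], [0.1, -0.2], [0.7, 1.6]]
seat [ 0.44073241 -0.30019888  0.19613677]
vase [0.68336959 0.04203382 0.125     ] jar [0.47069197 0.36729347 0.085     ] brush head (array([ 0.57918602, -0.36092845,  0.13537585]), [array([ 2.8, -1.9]), array([2.6, 0.6])])
pink near corner [0.65290426 0.19918977 0.06      ] orange [ 0.5988175  -0.10320839  0.06      ] [ 0.60817438 -0.2215949   0.06      ]
```

```bash
python3 - <<'E'
from h import *
from scipy.spatial.transform import Rotation as R
print(np.round(R.from_quat(arm.state()['eef_rot']).as_matrix(),3))
E
python3 -m inch '{"translation":[[0,0,10],[20,30,10],[40,40,0]],"turn":[[0,0,0],[0,0,0],[0,0,0]]}'; python3 -c "
from workcell import arm;print(arm.state()['qpos'].round(3))"
```

```text
[[-0.898 -0.001  0.44 ]
 [-0.44   0.001 -0.898]
 [ 0.    -1.    -0.002]]
time: 0.48
position: [0.3341, -0.4923, 0.2715]
eef_rot: [0.158, -0.688, 0.69, -0.158]
wrist_force: [1.4, -0.0, 0.6]
width: 0.0854
[ 1.095  0.444 -0.253  1.551  0.119  1.16  -0.302]
```

```bash
python3 -m inch '{"translation":[[0,0,50],[0,0,55],[0,0,50],[16,50,0],[16,50,0],[16,50,0],[16,50,0],[16,50,0],[16,50,-10],[16,50,-10],[16,50,-10],[16,50,-10],[16,50,-15],[16,50,-15],[16,50,-15],[16,50,-15],[16,50,-15],[16,50,-15],[16,50,-15],[0,0,0]],"turn":[[0,0,0],[0,0,0],[0,0,0],[0,0,0],[0,0,0],[0,0,0],[0,0,0.172],[0,0,0.172],[0,0,0.172],[0,0,0.172],[0,0,0.172],[0,0,0.172],[0,0,0.172],[0,0,0.172],[0,0,0],[0,0,0],[0,0,0],[0,0,0],[0,0,0],[0,0,0]]}'; python3 - <<'E'
from h import *
w=grab('wrist','w1'); print(arm.state()['qpos'].round(3), arm.state()['position'])
for p in [(.599,.315,.05),(.599,.315,0)]: print(proj(w,p))
hsv=cv2.cvtColor(w['image'],cv2.COLOR_RGB2HSV)
m=cv2.inRange(hsv,(108,150,60),(125,255,255)); n,l,st,ce=cv2.connectedComponentsWithStats(m)
i=1+st[1:,4].argmax(); print(st[i],ce[i], onz(w,*ce[i],.05))
t=load('t0')
hsv=cv2.cvtColor(t['image'],cv2.COLOR_RGB2HSV)[170:205,130:165]
m=cv2.inRange(hsv,(108,150,60),(125,255,255)); n,l,st,ce=cv2.connectedComponentsWithStats(m)
i=1+st[1:,4].argmax(); print(st[i],ce[i], onz(t,ce[i][0]+130,ce[i][1]+170,.048))
E
```

```text
time: 2.98
position: [0.5897, 0.3134, 0.2784]
eef_rot: [0.562, -0.43, 0.428, -0.562]
wrist_force: [-0.9, -1.1, 0.9]
width: 0.0853
[-0.143  0.624 -0.717  1.321  0.403  1.344 -0.591] [0.59036068 0.31084948 0.27936412]
[261.30633792 165.53181875]
[260.50235599 157.91120311]
[248 146  34  33 867] [264.15570934 162.35063437] [0.60144287 0.32009173 0.05      ]
[  8  13  15  14 162] [14.85802469 19.32716049] [0.60048788 0.31782499 0.048     ]
```

```bash
python3 -m inch '{"translation":[[5,4,-50],[6,4,-50],[0,0,-50],[0,0,-50],[0,0,-27],[0,0,-18],[0,0,0]],"turn":[[0,0,0],[0,0,0],[0,0,0],[0,0,0],[0,0,0],[0,0,0],[0,0,0]]}' && python3 -m inch '{"translation":[[0,0,0],[0,0,0],[0,0,0],[0,0,0],[0,0,0],[0,0,0]],"turn":[[0,0,0],[0,0,0],[0,0,0],[0,0,0],[0,0,0],[0,0,0]]}' 1 25
```

```text
time: 3.9
position: [0.6023, 0.3156, 0.035]
eef_rot: [0.561, -0.431, 0.431, -0.56]
wrist_force: [-0.6, -1.1, 0.3]
width: 0.0852
time: 4.65
position: [0.6027, 0.3173, 0.0367]
eef_rot: [-0.56, 0.43, -0.431, 0.561]
wrist_force: [0.2, -0.8, 6.4]
width: 0.0451
```

```bash
python3 -m inch '{"translation":[[0,0,30],[0,0,50],[0,0,50],[0,0,50],[-20,-46,0],[-20,-47,0],[-20,-47,0],[-20,-47,0],[-21,-47,0],[-21,-47,0],[0,0,0],[0,0,0]],"turn":[[0,0,0],[0,0,0],[0,0,0],[0,0,0],[0,0,0],[0,0,0],[0,0,0],[0,0,0],[0,0,0],[0,0,0],[0,0,0],[0,0,0]]}'; python3 - <<'E'
from h import *
w=grab('wrist','w2'); s=grab('scene','s2'); t=grab('top','t2'); print(arm.state()['position'],arm.state()['width'])
c=lambda f,a,b,x,y:cv2.resize(f['image'][b:y,a:x,::-1],(400,300),interpolation=cv2.INTER_CUBIC)
cv2.imwrite('pics/d.png',np.vstack([np.hstack([c(w,0,0,512,384),c(s,215,120,375,240)]),np.hstack([c(t,170,160,330,280),c(s,255,130,335,190)])]))
E
```

```text
time: 6.15
position: [0.4804, 0.0363, 0.2157]
eef_rot: [-0.56, 0.431, -0.431, 0.561]
wrist_force: [0.2, 0.5, -0.7]
width: 0.0449
[0.48049609 0.03737317 0.21546134] 0.04476211802212495
```

View pics/d.png

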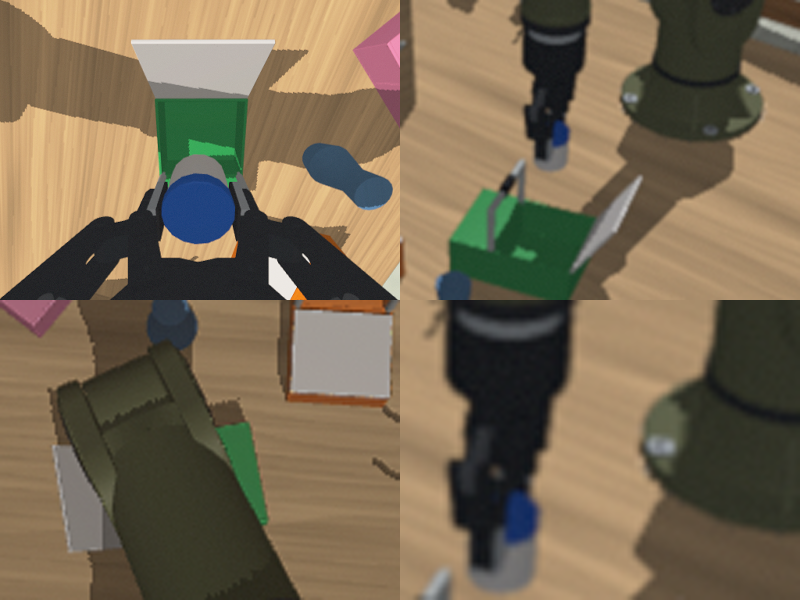

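Picture 7: the tub hangs upright in the pads (wrist view, cap at (198,208)) and is aligned with the compartment. The hinge corners are at (156,98) and (248,98). I'll check the caddy pose from these.

```bash
python3 - <<'E'
from fit import *
w=load('w2');c=[.4949,-.0169,0,.2607]
a,b=onz(w,199.7,125.4,.06),onz(w,317.4,125.4,.06); print(a,b,np.arctan2(*(b-a)[1::-1]),'pred',pose(c,(-.06,.11,.06)),pose(c,(.06,.11,.06)))
print(proj(w,pose(c,(-.051,.168,.144))),proj(w,pose(c,(.051,.168,.144))),'seen',132*1.28,52,275*1.28,52)
E
```

```text
[0.41407534 0.07707487 0.06      ] [0.52748188 0.10729491 0.06      ] 0.26042370391313274 pred [0.40857415 0.07391766 0.06      ] [0.52451932 0.10484849 0.06      ]
[174.3439516   47.05972166] [333.65187311  47.03628064] seen 168.96 52 352.0 52
```

```bash
python3 -m inch '{"translation":[[1,1,-40],[1,1,-45],[0,0,-40],[0,0,-25],[0,0,-15],[0,0,-7],[0,0,0],[0,0,0]],"turn":[[0,0,0],[0,0,0],[0,0,0],[0,0,0],[0,0,0],[0,0,0],[0,0,0],[0,0,0]]}'
```

```text
time: 7.3
position: [0.4826, 0.0379, 0.044]
eef_rot: [-0.56, 0.43, -0.431, 0.561]
wrist_force: [0.5, -0.8, -0.4]
width: 0.0445
```

```bash
python3 -m inch '{"translation":[[0,0,-2],[0,0,0]],"turn":[[0,0,0],[0,0,0]]}' && python3 -m inch '{"translation":[[0,0,0],[0,0,0],[0,0,0],[0,0,0],[0,0,20],[0,0,40],[0,0,50],[0,0,50]],"turn":[[0,0,0],[0,0,0],[0,0,0],[0,0,0],[0,0,0],[0,0,0],[0,0,0],[0,0,0]]}' 0.28
```

```text
time: 7.55
position: [0.4822, 0.0376, 0.0415]
eef_rot: [-0.561, 0.431, -0.431, 0.561]
wrist_force: [0.3, 0.6, -0.6]
width: 0.045
time: 8.55
position: [0.4817, 0.0378, 0.2027]
eef_rot: [0.561, -0.431, 0.43, -0.561]
wrist_force: [1.1, -0.8, -1.0]
width: 0.0615
```

```bash
python3 -c "
from h import *
w=grab('wrist','w3')
hsv=cv2.cvtColor(w['image'],cv2.COLOR_RGB2HSV)
for nm,lo,hi,z in (('cap',(108,150,60),(125,255,255),.054),('green',(60,100,20),(80,255,255),.06)):
    m=cv2.inRange(hsv,lo,hi); n,l,st,ce=cv2.connectedComponentsWithStats(m); i=1+st[1:,4].argmax(); print(nm,st[i],ce[i],onz(w,*ce[i],z))
"
```

```text
cap [ 233  158   43   42 1385] [253.74945848 178.65198556] [0.48082964 0.04116286 0.054     ]
green [  194   130   125   135 13441] [256.11078045 196.21040101] [0.48761355 0.02524663 0.06      ]
```

```bash
python3 -m inch '{"translation":[[-13,48,5],[-13,48,0],[-13,49,0],[0,0,-25],[0,0,-42],[0,0,0]],"turn":[[0,0,0],[0,0,0],[0,0,0],[0,0,0],[0,0,0],[0,0,0]]}' 1 && python3 -m inch '{"translation":[[7,-26,3],[7,-26,3],[7,-27,3],[8,-28,-2],[5,-18,-11],[3,-11,-18],[1,-5,-19],[0,0,-6],[0,0,0]],"turn":[[0,0,0],[0,0,0],[0,0,0],[0,0,0],[0,0,0],[0,0,0],[0,0,0],[0,0,0],[0,0,0]]}'
```

```text
time: 9.35
position: [0.4414, 0.182, 0.1374]
eef_rot: [0.563, -0.431, 0.429, -0.559]
wrist_force: [-0.1, -0.8, 0.6]
width: 0.0001
time: 10.48
position: [0.481, 0.0423, 0.0923]
eef_rot: [0.561, -0.431, 0.43, -0.561]
wrist_force: [-0.3, 0.7, 1.3]
width: -0.0001
```

```bash
python3 -m inch '{"translation":[[0,0,-6],[0,0,-3],[0,0,0]],"turn":[[0,0,0],[0,0,0],[0,0,0]]}' && python3 -m inch '{"translation":[[0,0,-2],[0,0,-2],[0,0,0]],"turn":[[0,0,0],[0,0,0],[0,0,0]]}'
```

```text
time: 10.85
position: [0.4811, 0.042, 0.0833]
eef_rot: [-0.561, 0.431, -0.431, 0.561]
wrist_force: [-0.2, -0.7, -0.4]
width: 0.0004
time: 11.22
position: [0.4813, 0.042, 0.0824]
eef_rot: [0.561, -0.429, 0.432, -0.561]
wrist_force: [-10.4, -2.1, 42.7]
width: 0.0001
```

```bash
python3 -m inch '{"translation":[[0,0,10],[0,0,40],[0,0,50],[0,0,40],[4,-14,0],[4,-14,0],[4,-14,0],[4,-15,0],[0,0,0],[0,0,0],[0,0,0],[0,0,0],[0,0,0]],"turn":[[0,0,0],[0,0,0],[0,0,0],[0,0,-0.1745],[0,0,-0.1745],[0,0,-0.1745],[0,0,-0.1745],[0,0,-0.1745],[0,0,-0.1745],[0,0,-0.1745],[0,0,-0.1745],[0,0,-0.1745],[0,0,0]]}' 0; python3 - <<'E'
from h import *
w=grab('wrist','w4'); s=grab('scene','s4'); print(arm.state()['position'],arm.state()['qpos'].round(2))
c=lambda f,a,b,x,y,W,H:cv2.resize(f['image'][b:y,a:x,::-1],(W,H),interpolation=cv2.INTER_CUBIC)
cv2.imwrite('pics/e.png',np.hstack([c(w,56,0,456,384,400,384),c(s,225,140,325,236,400,384)]))
E
```

```text
time: 12.85
position: [0.4969, -0.015, 0.2193]
eef_rot: [0.093, -0.701, 0.701, -0.093]
wrist_force: [0.1, 0.7, 0.6]
width: 0.0855
[ 0.49696618 -0.01503369  0.21926294] [ 0.27  0.35 -0.4   1.87  0.17  0.94 -1.51]
```

View pics/e.png

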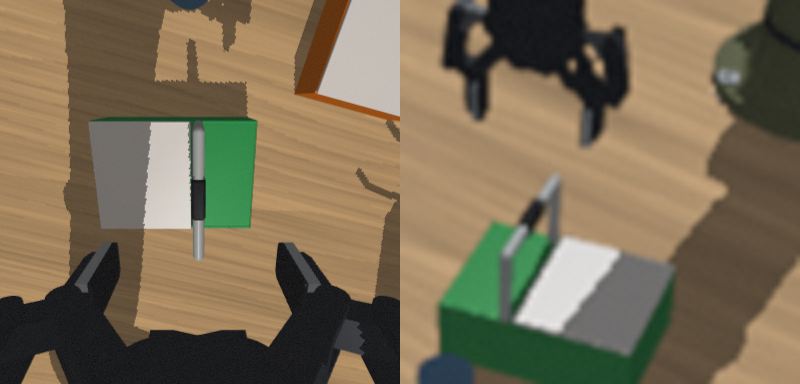

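Picture 8: the flap lies shut and level. The sleeve is at wrist panel (198,200), vertical and centred between the jaws. I'll turn that into a position.

```bash
python3 - <<'E'
from fit import *
w=load('w4'); s=load('s4')
for z in (.125,.133): print(onz(w,254,200,z))
a,b=onz(w,255,124,.128),onz(w,254,259,.128); print(a,b,(a+b)/2,np.arctan2(*(a-b)[1::-1]))
# rear box corners / rim at z .06 : (left panel) (256,121),(249,227),(89,121),(100,228)
fit([(w,(312,121),(.06,-.06,.06)),(w,(305,227),(-.06,-.06,.06)),(w,(145.5,121),(.06,.11,.064)),(w,(156.5,228),(-.06,.11,.064)),(w,(254,200),(0,0,.133)),(w,(255,124),(.058,0,.13)),(w,(254,259),(-.058,0,.13))],np.array([.495,-.015,0,.26]),0)
print(tri((w,254,200),(s,225+133/4,140+212/4)))
from scipy.spatial.transform import Rotation as R
print(R.from_quat(arm.state()['eef_rot']).as_matrix()[:,2])
E
```

```text
[ 0.49669442 -0.01548755  0.125     ]
[ 0.49957132 -0.01469022  0.133     ]
[5.57880409e-01 2.21319625e-04 1.28000000e-01] [ 0.44292285 -0.02997411  0.128     ] [ 0.50040163 -0.0148764   0.128     ] 0.25686353863704714
[ 0.4996 -0.0149  0.      0.2588]
[[2.1, -2.3], [1.4, 0.2], [-2.6, -2.7], [-0.4, 0.2], [0.2, 0.1], [-0.4, 3.2], [-0.1, 0.6]]
(array([ 0.49621946, -0.01448091,  0.12630453]), [array([-1.3,  0.8]), array([-0.4,  0.1])])
[ 2.62488993e-01 -9.64934986e-01 -4.16580861e-05]
```

```bash
python3 -m inch '{"translation":[[1,0,-40],[0,0,-35],[0,0,-19],[0,0,0]],"turn":[[0,0,0],[0,0,0],[0,0,0],[0,0,0]]}' && python3 -m inch '{"translation":[[0,0,0],[0,0,0],[0,0,0],[0,0,0],[0,0,0],[0,0,0],[0,0,0],[0,0,0],[0,0,4],[0,0,8],[0,0,0]],"turn":[[0,0,0],[0,0,0],[0,0,0],[0,0,0],[0,0,0],[0,0,0],[0,0,0],[0,0,0],[0,0,0],[0,0,0],[0,0,0]]}' 1 80; python3 -c "
from workcell import arm;s=arm.state();print(s['wrist_force'],s['ft_torque'],s['width'],s['position'])"
```

```text
time: 13.45
position: [0.4972, -0.0152, 0.1241]
eef_rot: [-0.094, 0.701, -0.701, 0.092]
wrist_force: [-0.1, 1.3, 0.7]
width: 0.0852
time: 14.82
position: [0.4983, -0.0152, 0.1377]
eef_rot: [0.092, -0.701, 0.701, -0.092]
wrist_force: [-0.5, 0.2, -5.8]
width: 0.0105
[-0.50436169  0.17571162 -5.84134365] [ 0.0183078  -0.00861451 -0.05169509] 0.010467554723151523 [ 0.49829892 -0.01518255  0.13772854]
```

```bash
python3 -m inch '{"translation":[[0,0,15],[0,0,30],[0,0,35],[0,0,27],[-4,-12,0],[-6,-24,0],[-7,-28,0],[-7,-28,0],[-6,-28,0],[-6,-24,0],[-4,-12,0],[0,0,0],[0,0,0]],"turn":[[0,0,0],[0,0,0],[0,0,0],[0,0,0],[0,0,-0.05],[0,0,-0.06],[0,0,-0.06],[0,0,-0.06],[0,0,-0.06],[0,0,-0.06],[0,0,-0.044],[0,0,0],[0,0,0]]}'; python3 - <<'E'
from fit import *
w=grab('wrist','w5'); s=grab('scene','s5');t=grab('top','t5'); st=arm.state(); print(st['position'],st['wrist_force'],st['ft_torque'])
c=lambda f,a,b,x,y,W,H:cv2.resize(f['image'][b:y,a:x,::-1],(W,H),interpolation=cv2.INTER_CUBIC)
cv2.imwrite('pics/f.png',np.vstack([np.hstack([c(w,0,0,512,384,400,300),c(t,290,200,430,305,400,300)]),c(s,110,75,310,150,800,300)]))
p=[.4303,-.3775,.187,-.134]
for X in [(.034,.106,.018),(-.034,.106,.018),(0,.09,0)]: print(proj(w,pose(p,X)))
E
```

```text
time: 16.45
position: [0.4584, -0.17, 0.2442]
eef_rot: [0.046, 0.706, -0.705, -0.046]
wrist_force: [0.0, 0.4, -5.9]
width: 0.0111
[ 0.45843659 -0.17013508  0.24431971] [-0.11836806  0.16536563 -6.47911062] [-0.02004831  0.00672874  0.03759836]
[420.94738213 179.7194079 ]
[401.77796741 273.5373919 ]
[419.33975539 218.19917231]
```

View pics/f.png

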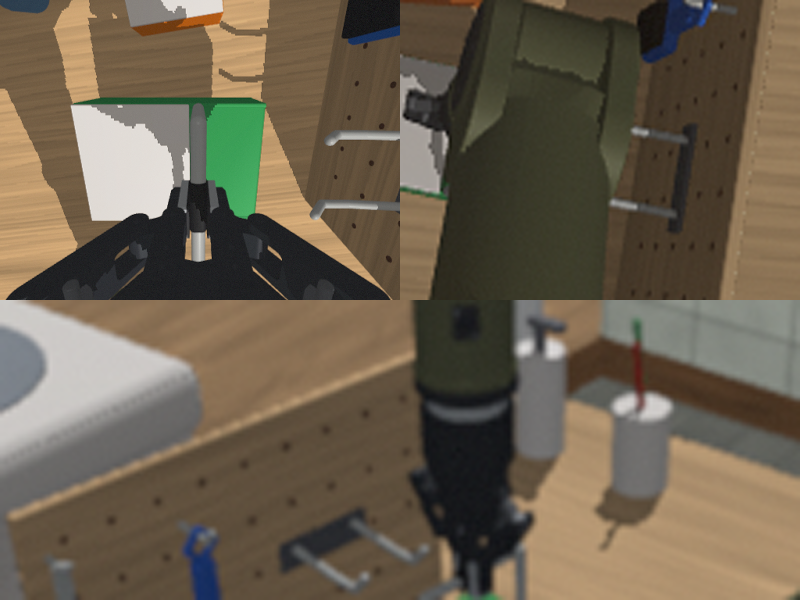

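Picture 9: both prongs are in the wrist view, tips at (330,140) and (318,210) of 400×300, within a few px of the prediction. The handle is square to them. I'll refine the hook pose with these points.

```bash
python3 - <<'E'
from fit import *
t=load('t0');s=load('s0');w=load('w5')
O=[(t,(353,240.3),(.034,.107,.018)),(t,(347.7,266),(-.034,.107,.018)),(t,(390,249),(.034,.006,.006)),(t,(386.7,275),(-.034,.006,.006)),
(s,(201.6,143.8),(.034,.107,.02)),(s,(216.6,137.6),(-.034,.107,.02)),(s,(184,137),(.034,.006,.006)),(s,(198.6,131),(-.034,.006,.006))]
W=[(w,(421,180),(.034,.107,.02)),(w,(405,271),(-.034,.107,.02))]
for o in (O+W,O[:4]+W,O[4:]+W):
    h=fit(o,np.array([.43,-.377,.19,-.134])); print('SEAT',pose(h,(0,.078,.009)))
# handle ends seen in wrist relative to tcp
print(onz(w,198*1.28,104*1.28,.25),onz(w,198*1.28,262*1.28,.25))
E
```

```text
[ 0.431  -0.38    0.1837 -0.1222]
[[0.1, 0.5], [1.3, 0.8], [0.2, -0.1], [-0.2, -0.2], [-0.7, 0.9], [-1.3, -0.1], [-0.9, 0.6], [-1.2, -0.1], [0.3, -0.5], [-1.7, 1.7]]
SEAT [ 0.44054666 -0.3025686   0.19274297]
[ 0.4318 -0.3812  0.1823 -0.1121]
[[0.3, 0.7], [1.7, 1.0], [0.3, -0.3], [0.3, -0.4], [0.1, -0.8], [-0.7, 0.7]]
SEAT [ 0.44048804 -0.30366051  0.19132333]
[ 0.4303 -0.3819  0.1812 -0.1163]
[[-0.7, 1.2], [-1.4, 0.2], [-1.0, 1.0], [-1.4, 0.2], [0.4, 0.0], [-0.8, 0.8]]
SEAT [ 0.43937485 -0.30439835  0.19016826]
[ 0.52496358 -0.17871887  0.25      ] [ 0.41638302 -0.16442784  0.25      ]
```

```bash
python3 -m inch '{"translation":[[-1,-10,0],[-3,-20,0],[-3,-22,0],[-3,-22,0],[-3,-22,0],[-3,-20,0],[-2,-16,0],[0,0,0],[0,0,-10],[0,0,-10],[0,0,-8],[0,0,0],[0,0,0]],"turn":[[0,0,0],[0,0,0],[0,0,0],[0,0,0],[0,0,0],[0,0,0],[0,0,0],[0,0,0],[0,0,0],[0,0,0],[0,0,0],[0,0,0],[0,0,0]]}'; python3 - <<'E'
from fit import *
w=grab('wrist','w6'); s=grab('scene','s6'); st=arm.state(); print(st['position'],st['wrist_force'],st['ft_torque'])
c=lambda f,a,b,x,y,W,H:cv2.resize(f['image'][b:y,a:x,::-1],(W,H),interpolation=cv2.INTER_CUBIC)
cv2.imwrite('pics/g.png',np.hstack([c(w,106,60,406,384,400,432),c(s,150,95,250,203,400,432)]))
E
```

```text
time: 18.23
position: [0.4403, -0.3031, 0.2164]
eef_rot: [-0.047, -0.706, 0.706, 0.047]
wrist_force: [0.3, 0.2, -7.6]
width: 0.0105
[ 0.4402943  -0.30331173  0.2166231 ] [-0.72420739 -1.35723216 -5.70456854] [-0.02508765  0.01078898  0.02120747]
```

View pics/g.png

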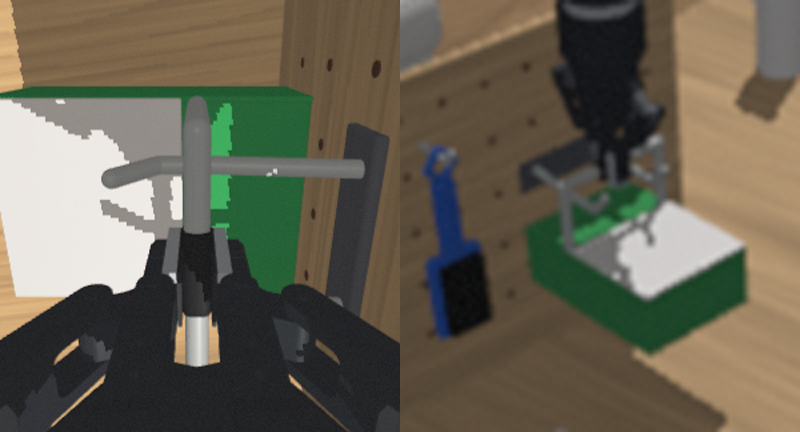

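Picture 10: the bar (197,170) sits above the prong, between its bend (160,165) and the back plate (365,165). The brush is untouched. Now I'll lower with force readings.

```bash
python3 -m inch '{"translation":[[0,0,-6],[0,0,-5],[0,0,0],[0,0,0]],"turn":[[0,0,0],[0,0,0],[0,0,0],[0,0,0]]}';python3 -m inch '{"translation":[[0,0,-4],[0,0,0]],"turn":[[0,0,0],[0,0,0]]}';python3 -m inch '{"translation":[[0,0,-3],[0,0,0]],"turn":[[0,0,0],[0,0,0]]}'
```

```text
time: 18.82
position: [0.4401, -0.3032, 0.2052]
eef_rot: [0.047, 0.706, -0.706, -0.047]
wrist_force: [0.1, 0.5, -7.0]
width: 0.0105
time: 19.08
position: [0.4399, -0.3031, 0.201]
eef_rot: [0.047, 0.706, -0.705, -0.047]
wrist_force: [-0.2, -0.1, -4.6]
width: 0.0103
time: 19.32
position: [0.4401, -0.3032, 0.2]
eef_rot: [-0.047, -0.705, 0.706, 0.047]
wrist_force: [-4.7, 3.0, 9.9]
width: 0.0107
```

```bash
python3 -m inch '{"translation":[[0,0,1],[0,0,0]],"turn":[[0,0,0],[0,0,0]]}';python3 -m inch '{"translation":[[0,0,0],[0,0,0],[0,0,0],[0,0,0]],"turn":[[0,0,0],[0,0,0],[0,0,0],[0,0,0]]}' 0.5;python3 -m inch '{"translation":[[0,0,10],[0,0,25],[0,0,40],[0,0,50],[0,0,50],[0,0,0],[-5,40,20],[-5,50,0],[0,50,0],[0,50,0],[0,0,0]],"turn":[[0,0,0],[0,0,0],[0,0,0],[0,0,0],[0,0,0],[0,0,0],[0,0,0],[0,0,0],[0,0,0],[0,0,0],[0,0,0]]}'; python3 - <<'E'
from fit import *
s=grab('scene','s7');t=grab('top','t7')
c=lambda f,a,b,x,y,W,H:cv2.resize(f['image'][b:y,a:x,::-1],(W,H),interpolation=cv2.INTER_CUBIC)
cv2.imwrite('pics/i.png',np.vstack([np.hstack([c(s,150,95,260,177,400,300),c(t,290,190,430,295,400,300)]),np.hstack([c(s,0,0,512,384,400,300),c(t,0,0,512,384,400,300)])]))
E
```

```text
time: 19.58
position: [0.4401, -0.3033, 0.2001]
eef_rot: [-0.047, -0.705, 0.706, 0.047]
wrist_force: [-3.7, 2.5, 5.9]
width: 0.0101
time: 20.08
position: [0.4402, -0.3032, 0.1992]
eef_rot: [0.047, 0.706, -0.706, -0.047]
wrist_force: [-0.3, -0.0, 0.2]
width: 0.0424
time: 21.45
position: [0.4298, -0.1091, 0.3945]
eef_rot: [0.045, 0.706, -0.705, -0.044]
wrist_force: [0.6, -1.6, 0.8]
width: 0.0422
```

View pics/i.png

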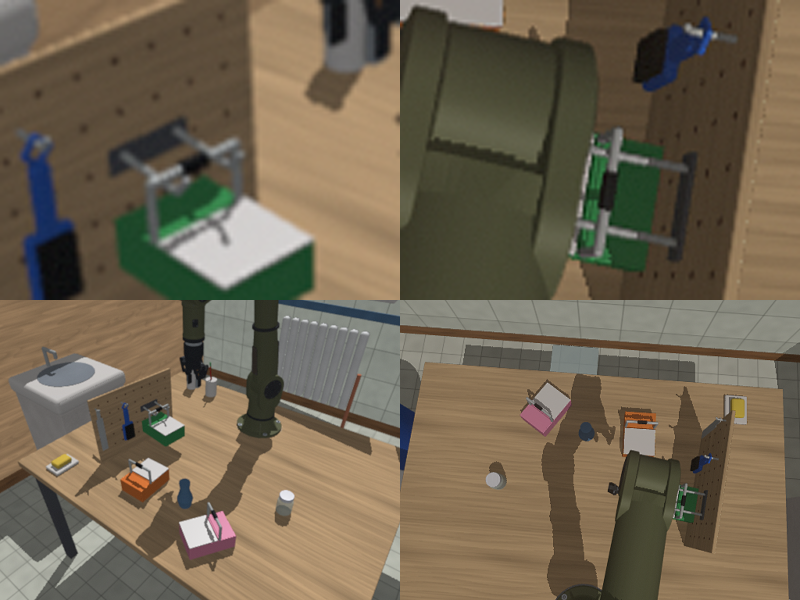

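Picture 11: the caddy hangs on both prongs, the flap is shut, the brush hangs straight, and the vase and jar are standing. I'll pull back and make one last check of level and shutness.

```bash
python3 -m inch '{"translation":[[0,50,0],[0,50,0],[0,50,0],[0,50,0],[0,40,0],[0,0,0],[0,0,0],[0,0,0],[0,0,0],[0,0,0]],"turn":[[0,0,0],[0,0,0],[0,0,0],[0,0,0],[0,0,0],[0,0,0],[0,0,0],[0,0,0],[0,0,0],[0,0,0]]}'; python3 - <<'E'
from fit import *
s=grab('scene','s8');t=grab('top','t8'); print(np.abs(s['image'][95:205,150:245].astype(int)-load('s7')['image'][95:205,150:245]).max())
def g(f,a,b,x,y,k):
    c=cv2.resize(f['image'][b:y,a:x,::-1],None,fx=k,fy=k,interpolation=cv2.INTER_CUBIC)
    cv2.putText(c,f'({a},{b}) x{k}',(5,12),0,.4,(0,0,255),1); return c
A=g(s,170,115,245,200,6); B=g(t,325,215,405,300,4)
# overlay predicted level caddy outline
c=[.4402,-.3032,.0745,-.134]
for f,a,b,k,I in ((s,170,115,6,A),(t,325,215,4,B)):
    for X in [(.06,-.06,.06),(.06,.11,.06),(-.06,.11,.06),(-.06,-.06,.06),(.06,.11,0),(-.06,.11,0),(.06,-.06,0)]:
        q=(proj(f,pose(c,X))+.5-[a,b])*k; cv2.circle(I,tuple(int(v) for v in q),3,(0,0,255),1)
H=max(A.shape[0],B.shape[0]); pad=lambda I:np.pad(I,((0,H-I.shape[0]),(0,0),(0,0)))
cv2.imwrite('pics/j.png',np.hstack([pad(A),pad(B)])); print(A.shape,B.shape)
E
```

```text
time: 22.8
position: [0.4302, 0.1263, 0.3943]
eef_rot: [-0.047, -0.705, 0.706, 0.047]
wrist_force: [0.6, -0.8, -0.9]
width: 0.0427
96
(510, 450, 3) (340, 320, 3)
```

View pics/j.png

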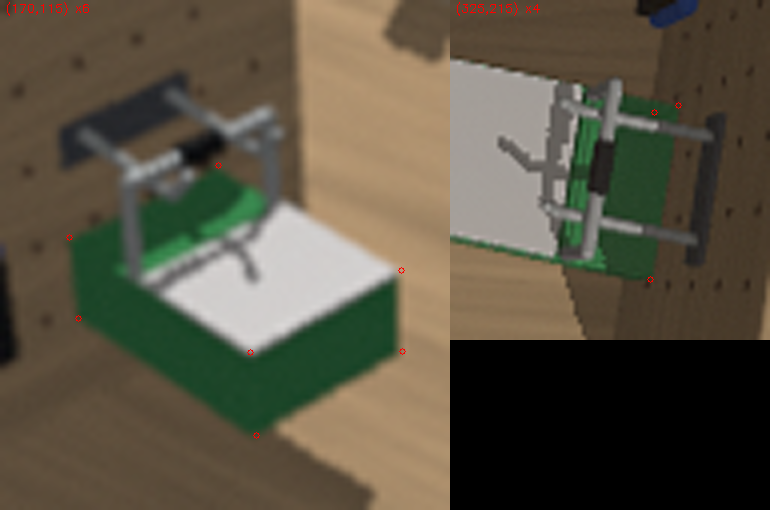

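Picture 12: the outline predicted for a level caddy (circles) falls within about 1 px of the visible box corners. The flap is flush and the bar rests on both prongs. Handing in.

```bash
python3 -c "
from workcell import arm; print(arm.close_job(), arm.state()['time'])"
```

```text
the job is handed in; nothing more can be done
the job is handed in; nothing more can be done
```

The swab tub is standing in the green caddy, its flap is shut, and the caddy hangs level on both prongs of the double hook. I released it and moved the arm clear. The job was handed in at about 23 s.

**Checks that passed:**
- **Tub:** the wrist camera showed it upright in the compartment before I shut the flap. I did not see it again after that.
- **Flap:** it was shut while the caddy stood on the shelf, and in the last pictures it was still flush on the rim.
- **Hanging:** the outline expected for a level caddy matched the visible corners to about 1 px. The bar sits on both prongs, on the board side of their bends.
- **Surroundings:** in the last pictures showing them, the hairbrush hung straight and the vase and jar were standing. This was by eye; I did not measure them again.

**Disagreements and concerns:**
- **Flap press force:** the wrist briefly read about 43 N. The fingertips did the pressing, not the arm or gripper body, but that number is above the 40 N limit for those parts.
- **Hook height:** the cameras put the hook at 181–187 mm above the shelf, a little below the stated 190 mm minimum. I lowered by force instead, and contact came with the bar at about 200 mm, which fits a 190 mm hook.
- **Before/after comparison:** a pixel comparison of the hung caddy before and after the arm pulled back showed differences of up to 96 grey levels. I put this down to the moving arm and its shadow, but did not check.

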